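# Set up the rewinder: seat the carriage, kick the stand down, hold the frame up

### The arm

A 6-joint arm with a two-finger parallel gripper is mounted at the origin on the work surface. World frame = base frame: x ahead of the robot, y to its left, z up, the work surface at z = 0. Lengths are in mm, angles in rad, forces in N, time in s.
With the tool pointing down it reaches from about 350 to 925 mm from the base axis. Payload 6.4 kg.
Tool frame: the origin (TCP) lies on the centre line of the jaws, within the pads' length; the fingertips stand 19 mm ahead of it and the grasp point (between the pads) is the TCP; z points along the fingers, y is the line along which they close (so a half turn about z gives the same grasp; the last joint's range is limited). The gripper opens to 94 mm and grips with 3 to 60 N. Pads are 16 mm wide; open, the fingers measure 119 mm over their backs; the gripper's body (75 mm by 177 mm) begins 78 mm behind the grasp point.
Start: joints at [0.984, 0.245, 1.558, -0, 1.339, -0.174], TCP at [260.763, 595.413, 224.455] pointing down, gripper open.
Joint ranges: [-3.13, 3.13], [-1.02, 2.26], [0.13, 2.54], [-0.95, 4.09], [0.21, 2.88], [-2.74, 2.74]. Speed limits (rad/s): [2.57, 2.57, 3.14, 3.14, 3.14, 3.14].

### API

Orientations are given as a unit quaternion [x, y, z, w].
In Python, from rig import robot gives the robot as it stands.
- The arm moves only by the shell command python3 -m handwheel 'ROWS' [FORCE]. ROWS is JSON, a list of rows, each a list of 7 numbers: the shift along the tool's x, y, z in cm, then the turn, a rotation vector about the tool's x, y, z in degrees, then the finger opening in cm, from 0 to 9.4. In form: [[dx, dy, dz, rx, ry, rz, grip], ...]. A call has 1 to 12 rows; each row is the pose to reach, as a shift and turn from the pose commanded when the call began, along the tool's axes at that moment; what a row does not reach only later rows make up. A row lasts 1/10 s, in which the tool goes at most 50 mm and 8.59 degrees, less where a joint would pass 70% of its speed; a pose out of reach is approached as far as the arm can. A call with a gripper value outside its range is refused whole. The fingers move at their own pace and stop on an object; FORCE is the grip in N (left out, the last holds). Time passes only in rows, so rows that repeat a pose let the fingers close. It gives the time, the measured TCP pose, the force, the opening and the grip force at its end, in the units of the state.
- robot.observe(): the state, without advancing time (a new reading comes with each control period).
- robot.snapshot(name): name is "scene" or "top"; returns the picture (400x640x3 uint8, red, green, blue); there is no depth.
- robot.calibration(name): a dict with "intrinsics" (3x3 intrinsics, pixels), "k1" (the pictures are not rectified: a ray, as slopes to the right and down, at radius r is drawn at 1 + k1 r^2 times it, then the intrinsics apply), "eye" and "attitude" of the camera in the world. Camera axes: x right, y up, looking along -z (the intrinsics and any distortion apply to the point x, -y, -z); pixel columns grow to the right and rows downward; lengths in mm; the calibration is good to about 2 mm. A picture is of the moment at which its call begins. calibration takes no time and is no camera call.
- robot.close_job(): hands the job in; it is judged then, once.
Trained networks look in the newest picture that a camera, given by its name, has taken for a name from the list of things; names that differ only in an ending like _2 or _b are one class to them, and where a whole thing is asked for, a point or a joint stands for the part that bears it (a point fixed in the world has none). Each returns a list of dicts, best first, with "p" (0 to 1); they miss things now and then, are a little off and sometimes report something else, mostly with a low value. They report only what shows in the picture. A call takes as long as a camera call.
- robot.find_in(query, camera): "centre" ([column, row] in pixels, amid what is visible of it).
- robot.outline_of(query, camera): "mask" (400x640 bool, what is visible of it) and "centre" ([column, row] in pixels, amid what is visible of it).
The state is a dict: "time_s": time; "joint_pos": joint angles; "joint_velocities": joint speeds; "joint_torque": joint torques, N m; "ee_pos": TCP position; "ee_rot": TCP orientation; "force": force on the tool from outside, world axes, zero at the start; "torque": the same for the moment, N m; "grip_width": finger opening in mm; "grasp_force": force on a finger pad.
Only numpy, scipy, OpenCV 4.12 (cv2) and the standard library are available. Lean on these libraries where they do the work, as an engineer would, in place of code of your own. Each camera call takes 0.05 s, during which the arm holds its last target. There are 200 camera calls.

### The job

Set the film rewinder up for its reel: push its carriage along the bed, towards the side on which the kickstand is, until you feel it come up hard against the hidden stop; then flip the kickstand down over its centre so that it snaps down and stays. Last, raise the leaning frame fully upright against its stop and finish while still holding it there, since it tips back as soon as it is let go; leave the pot, the sprocket wheel and the reel where they are.

Things in the scene. Friction and masses are not known exactly. Their poses are not given: they have to be found in the camera images.
- bed: the rewinder's fixed steel bed on the bench: a plate 140 mm (x) by 380 mm (y) with two rails along its long edges, rail tops 20 mm above the bench; the origin is the centre of its underside, z up. The carriage slides along the bed's y axis; the hidden stop is towards +y, inside the bed where it cannot be seen; the carriage does not reach the end of the rails.
- carriage_mid (a point): centre of the grey carriage block, 90 mm (x) by 150 mm (y) by 32 mm high, lying on the rails (underside 20 mm, top 52 mm above the bench); axes as the bed's. It starts 40 to 100 mm short of the hidden stop, and is stiff: about 4 N keeps it sliding along +y, and it stays where it is left. Its flat end face towards -y, 75 mm from this point, is free to push on.
- frame (a joint): lean of the frame, rad: 0 = upright, on its stop; 0.30 = leaning to the bed's -x (robot's side), its rest at the start. A dark steel post 40 mm (y) by 14 mm (x), 225 mm long, hinged at its foot on a line along y, 26 mm above the carriage's centre. A spring tips it to -x: 2 to 5 N square to the post at the hub raises and holds it; a level push on the rising hub face rubs, up to 10 N.
- hub_face (a point): centre of the front face (towards -x) of the aluminium reel hub, a cylinder 50 mm in diameter and 35 mm long that stands out from the front of the post; this point is 190 mm up the post from the hinge line and 42 mm in front of it. x, y, z are the frame's axes: with the frame upright they are the bed's and x points from the face into the hub. The post's top is 35 mm above the hub's axis.
- kickstand_pivot (a point): pivot of the kickstand, on the +y side of the post: 34 mm to +y of the post's middle and 100 mm up the post from the hinge line; axes are the frame's axes (z up along the post). The kickstand swings in the plane of the frame, about the frame's x.
- kickstand (a joint): angle of the kickstand in rad: 0 = up, sloping up and out to +y at 45 degrees to the post; 2.1 = down, its foot beside the post's foot, 15 degrees out from the post. A spring throws it to the nearer end from the centre at 1.05 (15 degrees below level); to push it over from above takes about 4 N halfway along it.
- kickstand_foot (a point): middle of the kickstand's foot, 100 mm from the pivot: a steel cross-bar 16 mm in diameter, 44 mm long along x, at the end of a flat leg 18 mm wide (x) and 8 mm thick.
- pot: grey stoneware inkwell-shaped pot, 84 mm in diameter, 58 mm high, loose bystander; origin at the centre of its underside.
- sprocket: copper sprocket wheel lying flat, 70 mm in diameter, 30 mm high at its hub, loose bystander; origin at the centre of its underside.
- reel: ribbed aluminium reel lying flat, 170 mm in diameter, 27 mm high, loose bystander; origin at the centre of its underside.

How it is judged (in metres and radians):
On the way, in this order (a step that is already met when the one before it is completed fails the run):
1. the carriage is seated against its stop, the kickstand still up and the frame still leaning (y of carriage_mid in the frame of bed above 0.046 m and value of joint kickstand below 0.5 rad and value of joint frame above 0.15 rad), for 0.2 s.
2. the kickstand is flipped down, the carriage still seated and the frame not yet raised (y of carriage_mid in the frame of bed above 0.045 m and value of joint kickstand above 2 rad and value of joint frame above 0.1 rad), for 0.2 s.
3. the frame is upright (value of joint frame below 0.05 rad), for 0.3 s.
At the end, for the whole second after the job is handed in: Carriage within 5 mm of its stop, kickstand down (within 0.1 rad of its end), frame within 0.05 rad of upright and still held there by the robot (more than 0.5 N on it) when the program finishes and for the second after (y of carriage_mid in the frame of bed above 0.045 m and value of joint kickstand above 2 rad and value of joint frame below 0.05 rad and contact force between any of the fingers, the arm and frame above 0.5 N); the arm keeps its last pose, push and grip.
It fails at once if a bystander is moved more than 25 mm (distance of any of pot, sprocket, reel from where it was at the start of the episode above 0.025 m).
It also fails if it takes over 59 s, if anything falls off the work surface, if the arm or the gripper's body presses on something with over 40 N, if the wrist force passes 120 N, or if a joint passes its speed limit or range.

## Working session

There is one attempt and no reset: what is moved stays moved. The work goes in short steps, Python scripts to look and compute and a shell command to move; the robot and the scene stay as the last step left them, time stands still between calls to the robot, and variables do not carry over. Pictures are saved under pics/ and viewed, at most 10 in all, crops included, and the job is handed in when it is done.

```bash
ls; mkdir -p pics
python3 - <<'E'
from rig import robot
import cv2,numpy as np
np.set_printoptions(precision=2,suppress=True)
s=robot.observe(); print({k:np.round(v,3) for k,v in s.items()})
for c in("scene","top"):
    im=robot.snapshot(c); cv2.imwrite(f"pics/{c}0.png",im[:,:,::-1])
    k=robot.calibration(c); print(c,k)
    for q in("bed","carriage_mid","frame","hub_face","kickstand","kickstand_pivot","kickstand_foot","pot","sprocket","reel"):
        print(q,[(np.round(d["centre"],1).tolist(),round(d["p"],2)) for d in robot.find_in(q,c)[:2]])
E
```

```text
pics
{'time_s': np.float64(0.0), 'joint_pos': array([ 0.98,  0.25,  1.56, -0.  ,  1.34, -0.17]), 'joint_velocities': array([-0.,  0., -0.,  0., -0., -0.]), 'joint_torque': array([ -0.  , -41.59, -31.46,   0.07,   0.03,  -0.  ]), 'ee_pos': array([260.45, 594.94, 223.39]), 'ee_rot': array([ 0.2 ,  0.98, -0.  , -0.  ]), 'force': array([-0.08, -0.47,  0.1 ]), 'torque': array([ 0.02, -0.05,  0.08]), 'grasp_force': np.float64(0.0), 'grip_width': np.float64(94.097)}
scene {'intrinsics': array([[381.9 ,   0.  , 326.35],
       [  0.  , 381.9 , 191.68],
       [  0.  ,   0.  ,   1.  ]]), 'k1': 1.9491592877499546e-05, 'eye': array([1327.05,  505.39,  778.96]), 'attitude': array([0.25, 0.37, 0.76, 0.48])}
bed [([289.8, 218.8], 0.88)]
carriage_mid [([286.2, 201.2], 0.82), ([291.2, 169.7], 0.45)]
frame [([289.2, 170.1], 0.96)]
hub_face [([288.2, 169.4], 0.59)]
kickstand [([310.6, 170.6], 0.49)]
kickstand_pivot [([290.4, 169.0], 0.66)]
kickstand_foot [([309.5, 171.8], 0.74)]
pot [([205.6, 252.7], 0.84), ([405.2, 258.5], 0.66)]
sprocket [([404.0, 218.3], 0.78)]
reel [([402.8, 258.9], 0.88)]
top {'intrinsics': array([[496.18,   0.  , 315.9 ],
       [  0.  , 496.18, 189.79],
       [  0.  ,   0.  ,   1.  ]]), 'k1': -0.16053536511378957, 'eye': array([ 473.57,  182.84, 1400.57]), 'attitude': array([ 0.03, -0.04, -0.71,  0.71])}
bed [([362.4, 199.7], 0.97)]
carriage_mid [([364.5, 201.0], 0.84)]
frame [([360.6, 205.8], 0.64)]
hub_face [([360.3, 205.8], 0.9)]
kickstand [([331.1, 201.0], 0.7), ([357.6, 209.6], 0.3)]
kickstand_pivot [([358.9, 203.9], 0.8)]
kickstand_foot [([359.0, 206.7], 0.58)]
pot [([403.9, 131.4], 0.8), ([355.3, 204.1], 0.68)]
sprocket [([239.8, 263.4], 0.96), ([363.8, 203.8], 0.53)]
reel [([228.3, 204.4], 0.6)]
```

View pics/scene0.png

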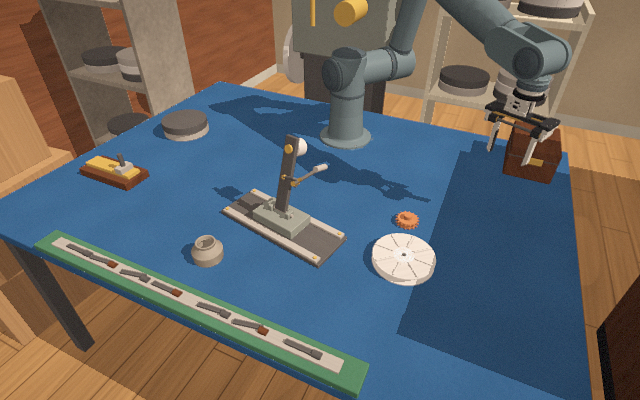

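View pics/top0.png

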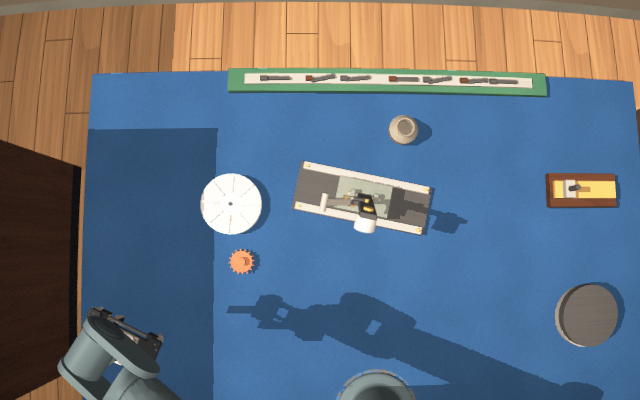

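The scene picture shows the rewinder mid-table (290,210), the kickstand pointing to the right (+y), and the reel and sprocket beyond it at (404,258) and (406,220). In the top picture the bed corners are about (305,162), (432,187), (424,234) and (293,210), so the bed is yawed about -11°. The carriage is at (362,200), and the pot (404,130) is off the -y end.

```bash
cat > h.py <<'E'
from rig import robot
import cv2,numpy as np
from scipy.spatial.transform import Rotation as R
np.set_printoptions(precision=1,suppress=True)
def cam(c):
    k=robot.calibration(c); A=R.from_quat(k["attitude"]).as_matrix()@np.diag([1,-1,-1]); return np.array(k["intrinsics"]),np.array([k["k1"],0,0,0.]),np.array(k["eye"]),A
def proj(c,P):
    K,D,e,A=cam(c); r=A.T
    return cv2.projectPoints(np.float64(P).reshape(-1,1,3),cv2.Rodrigues(r)[0],-r@e,K,D)[0].reshape(-1,2)
def back(c,uv,z):
    K,D,e,A=cam(c); n=cv2.undistortPoints(np.float64(uv).reshape(-1,1,2),K,D).reshape(-1,2)
    d=np.c_[n,np.ones(len(n))]@A.T; return e+d*((z-e[2])/d[:,2])[:,None]
E
python3 - <<'E'
from h import *
for c in("top","scene"):
    robot.snapshot(c)
    for q,z in(("bed",20),("carriage_mid",52),("frame",0),("kickstand",0),("hub_face",0)):
        o=robot.outline_of(q,c)
        if not o: print(c,q,"none");continue
        m=o[0]["mask"]; ys,xs=np.nonzero(m); np.save(f"m_{c}_{q}.npy",m)
        print(c,q,round(o[0]["p"],2),len(xs),xs.min(),xs.max(),ys.min(),ys.max())
        if z:
            h=cv2.convexHull(np.c_[xs,ys].astype(np.float32)).reshape(-1,2)
            w=back(c,h,z)[:,:2].astype(np.float32); r=cv2.minAreaRect(w); print("  rect",np.round(r[0],1),np.round(r[1],1),round(r[2],1))
for q,z in(("pot",30),("sprocket",15),("reel",14)):
    o=robot.find_in(q,"top")
    print(q,back("top",[o[0]["centre"]],z) if o else None)
print(back("top",[(305,162),(432,187),(424,234),(293,210)],20))
E
```

```text
top bed 0.58 6673 292 430 161 234
  rect [586.7  43. ] [376.3 160.6] 78.5
top carriage_mid 0.92 2397 319 392 175 232
  rect [576.8  63. ] [188.1 140.1] 78.5
top frame 0.68 1188 319 376 192 232
top kickstand 0.5 303 318 351 192 211
top hub_face 0.91 982 320 376 193 232
scene bed 0.83 5673 222 345 135 266
  rect [418.6  28.1] [630.8 390.7] 6.3
scene carriage_mid 0.89 2723 252 327 134 238
  rect [420.8  -3.6] [570.1 187.3] 16.9
scene frame 0.8 1430 275 327 134 211
scene kickstand 0.74 157 291 327 164 185
scene hub_face 0.95 1344 275 326 134 211
pot [[788.3 -78.5  30. ]]
sprocket [[411.9 380.1  15. ]]
reel [[585.2 408.9  14. ]]
[[ 696.5  199.2   20. ]
 [ 626.9 -160.4   20. ]
 [ 494.2 -134.9   20. ]
 [ 561.1  232.1   20. ]]
```

```bash
cat >> h.py <<'E'
def model(p,lean=.30,ks=0.):
    """p=x,y,yaw,s ; world transform fns & part point sets"""
    x,y,yaw,s=p; B=R.from_euler('z',yaw).as_matrix()
    F=R.from_euler('y',-lean).as_matrix()
    bed=lambda q:np.array([x,y,0])+np.atleast_2d(q)@B.T
    frm=lambda q:bed(np.array([0,s,62.])+np.atleast_2d(q)@F.T)
    return bed,frm
def box(x0,x1,y0,y1,z0,z1): return np.array([[a,b,c] for a in(x0,x1) for b in(y0,y1) for c in(z0,z1)],float)
t=np.linspace(0,2*np.pi,24,endpoint=False)
def parts(p,lean=.30,ks=0.):
    bed,frm=model(p,lean); 
    hub=np.vstack([np.c_[np.full(24,a),25*np.cos(t),190+25*np.sin(t)] for a in(-42,-7)])
    an=np.pi/4+ks; piv=np.array([0,34,100.]); f=piv+100*np.array([0,np.sin(an),np.cos(an)])
    foot=np.vstack([np.c_[np.full(24,a),f[1]+8*np.cos(t),f[2]+8*np.sin(t)] for a in(-22,22)])
    n=np.array([0,np.cos(an),-np.sin(an)])*4
    leg=np.array([[a,*(q+g*n)[1:]] for a in(-9,9) for q in(piv,f) for g in(-1,1)])
    return dict(bed=bed(box(-70,70,-190,190,0,20)),car=bed(box(-45,45,p[3]-75,p[3]+75,20,52)),post=frm(box(-7,7,-20,20,0,225)),hub=frm(hub),foot=frm(foot),leg=frm(leg))
def sil(c,ps,S=4):
    m=np.zeros((400*S,640*S),np.uint8)
    for q in ps: cv2.fillConvexPoly(m,cv2.convexHull(np.round((proj(c,q)+.5)*S).astype(np.int32)),1)
    return cv2.resize(m.astype(np.float32),(640,400),interpolation=cv2.INTER_AREA)
E
cat > fit.py <<'E'
from h import *
from scipy.optimize import minimize
M={}
for c in("top","scene"):
    g=lambda q:np.load(f"m_{c}_{q}.npy")
    f=g("frame")|g("hub_face")|g("kickstand")
    M[c]=((g("bed")|g("carriage_mid")|f).astype(np.float32),(g("carriage_mid")|f).astype(np.float32),f.astype(np.float32))
def cost(p):
    e=0
    P=parts(p[:4])
    for c in M:
        fr=[P[k] for k in("post","hub","foot","leg")]
        for m,ps in zip(M[c],(list(P.values()),fr+[P["car"]],fr)): e+=np.abs(sil(c,ps)-m).sum()
    return e
x0=[595,34,-.19,-20]
r=minimize(cost,x0,method="Nelder-Mead",options=dict(initial_simplex=[x0]+[np.add(x0,d) for d in([8,0,0,0],[0,8,0,0],[0,0,.04,0],[0,0,0,15])],maxiter=160))
p=r.x;print(cost(x0),r.fun,p[:2],np.round(np.degrees(p[2]),2),p[3]); np.save("p.npy",p)
P=parts(p)
bed,frm=model(p)
print("hub",frm([-42,0,190]),"foot",frm([0,34+70.7,170.7]),"pushface",bed([0,p[3]-75,36]),"post top",frm([0,0,225]))
for c in M:
    im=cv2.imread(f"pics/{c}0.png"); big=cv2.resize(im,None,fx=4,fy=4,interpolation=cv2.INTER_CUBIC)
    for q in P.values(): cv2.polylines(big,[cv2.convexHull(((proj(c,q)+.5)*4).astype(np.int32))],True,(0,0,255),1)
    a=cv2.resize(big,None,fx=1,fy=1); x,y=((280,150) if c=="top" else(215,125))
    cv2.imwrite(f"pics/{c}_fit.png",big[y*4:y*4+400 if c=="top" else y*4+580,x*4:x*4+640])
E
python3 fit.py
```

```text
Traceback (most recent call last):
  File "fit.py", line 16, in <module>
    r=minimize(cost,x0,method="Nelder-Mead",options=dict(initial_simplex=[x0]+[np.add(x0,d) for d in([8,0,0,0],[0,8,0,0],[0,0,.04,0],[0,0,0,15])],maxiter=160))
  File "fit.py", line 13, in cost
    for m,ps in zip(M[c],(list(P.values()),fr+[P["car"]],fr)): e+=np.abs(sil(c,ps)-m).sum()
                                                                         ~~~^^^^^^
  File "h.py", line 32, in sil
    for q in ps: cv2.fillConvexPoly(m,cv2.convexHull(np.round((proj(c,q)+.5)*S).astype(np.int32)),1)
                                                               ~~~~^^^^^
  File "h.py", line 8, in proj
    K,D,e,A=cam(c); r=A.T
            ~~~^^^
  File "h.py", line 6, in cam
    k=robot.calibration(c); A=R.from_quat(k["attitude"]).as_matrix()@np.diag([1,-1,-1]); return np.array(k["intrinsics"]),np.array([k["k1"],0,0,0.]),np.array(k["eye"]),A
ValueError: time passes only in moves, steps and waits
```

```bash
sed -i 's/^def cam(c):/import functools\n@functools.cache\ndef cam(c):/' h.py; python3 fit.py
```

```text
8065.625 1189.75 [597.6  39. ] -11.62 1.1065930974500784
hub [[503.5  59.5 231.1]] foot [[569.5 152.8 225.1]] pushface [[582.7 -33.4  36. ]] post top [[532.7  53.5 277. ]]
```

View pics/top_fit.png

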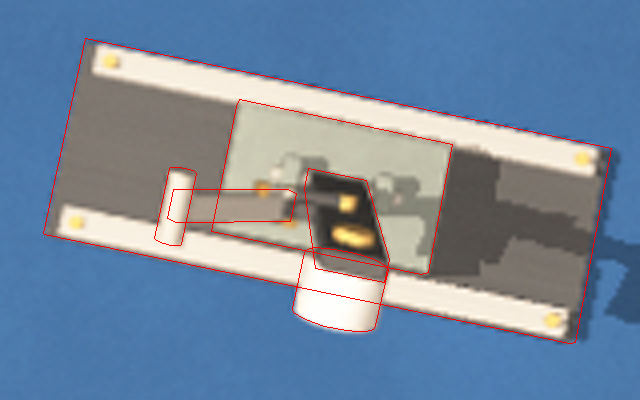

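View pics/scene_fit.png

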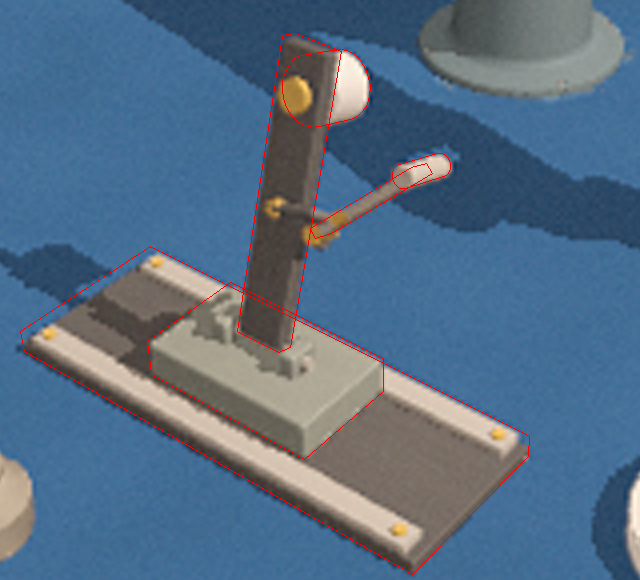

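Both overlays follow the picture edges to within 1–2 px: bed, carriage, post, hub, and the kickstand foot at top (358,203). So the bed is at (597.6, 39), yaw -11.6°, with the carriage at bed y ≈ 1 mm. Next I work out the moves.

```bash
cat >> h.py <<'E'
def tgt(bedxyz,tilt=0.,pub=True):
    """row (cm,deg) from the present pose to TCP at bed-frame point, tool x=bed y, tool z down, tilted with a frame leaning by tilt"""
    p=np.load("p.npy"); bed,_=model(p); yaw=p[2]
    T=R.from_euler('z',yaw)*R.from_euler('y',-tilt)*R.from_matrix(np.array([[0,1,0],[1,0,0],[0,0,-1.]]))
    s=robot.observe(); C=R.from_quat(s["ee_rot"]); P=bed(bedxyz)[0]
    d=C.inv().apply(P-s["ee_pos"])/10; rv=np.degrees((C.inv()*T).as_rotvec())
    print("world",P,"row cm",np.round(d,2),"deg",np.round(rv,1)); return d,rv
def st():
    s=robot.observe(); p=np.load("p.npy"); B=R.from_euler('z',p[2])
    print("t",round(float(s["time_s"]),2),"bed",B.inv().apply(s["ee_pos"]-np.r_[p[:2],0]),"F bed",B.inv().apply(s["force"]),"grip",round(float(s["grip_width"]),1),"j",np.round(s["joint_pos"],2))
E
python3 - <<'E'
from h import *
st(); tgt([0,-105,350]); tgt([0,-105,47])
E
```

```text
t 1.85 bed [-442.   477.1  224.5] F bed [ 0.1  0.  -0.4] grip 94.0 j [ 1.   0.2  1.6  0.   1.3 -0.2]
world [576.5 -63.8 350. ] row cm [-55.4 -47.7 -12.6] deg [-0. -0. 78.]
world [576.5 -63.8  47. ] row cm [-55.4 -47.7  17.7] deg [-0. -0. 78.]
```

```bash
python3 -m handwheel '[[0,0,-5,0,0,0,0],[-3,-2.5,-9,0,0,4,0],[-6.5,-5.5,-12.6,0,0,9,0],[-10,-8.5,-12.6,0,0,15,0],[-13.5,-11.5,-12.6,0,0,21,0],[-17,-14.5,-12.6,0,0,27,0],[-20.5,-17.5,-12.6,0,0,33,0],[-24,-20.5,-12.6,0,0,39,0],[-27.5,-23.5,-12.6,0,0,45,0],[-31,-26.5,-12.6,0,0,51,0],[-34.5,-29.5,-12.6,0,0,57,0],[-38,-32.5,-12.6,0,0,63,0]]' 20; python3 -c "
from h import *
st(); tgt([0,-105,350])"
```

```text
time_s: 3.05
ee_pos: [478.9, 143.5, 350.8]
ee_rot: [0.688, 0.726, 0.0, 0.0]
force: [-0.4, 0.4, -0.3]
grip_width: 1.7
grasp_force: 0.0
t 3.05 bed [-137.3   78.4  350.8] F bed [-0.4  0.3 -0.3] grip 1.7 j [ 0.1 -0.2  1.8  0.   1.6  0. ]
world [576.5 -63.8 350. ] row cm [-21.2   8.6   0.1] deg [ 0.1 -0.  14.7]
```

```bash
python3 -m handwheel '[[-4.2,1.7,0,0,0,3,0],[-8.4,3.4,0,0,0,6,0],[-12.6,5.1,0,0,0,9,0],[-17,6.8,0,0,0,12,0],[-21.2,8.6,0,0,0,14.7,0],[-21.2,8.6,5,0,0,14.7,0],[-21.2,8.6,10,0,0,14.7,0],[-21.2,8.6,15,0,0,14.7,0],[-21.2,8.6,20,0,0,14.7,0],[-21.2,8.6,25,0,0,14.7,0],[-21.2,8.6,28,0,0,14.7,0],[-21.2,8.6,30,0,0,14.7,0]]'; python3 -c "
from h import *
st(); tgt([0,-82,47])"
```

```text
time_s: 4.25
ee_pos: [574.8, -60.8, 47.2]
ee_rot: [0.774, 0.634, -0.001, -0.002]
force: [-0.0, -0.5, 0.2]
grip_width: 0.6
grasp_force: 0.0
t 4.25 bed [  -2.2 -102.3   47.2] F bed [ 0.1 -0.5  0.2] grip 0.6 j [-0.3  0.3  1.8  0.   1.  -0.1]
world [581.1 -41.3  47. ] row cm [2.  0.2 0. ] deg [-0.3 -0.   0.3]
```

```bash
python3 -m handwheel '[[0.5,0.2,0,0,0,0,0],[1,0.2,0,0,0,0,0],[1.5,0.2,0,0,0,0,0],[2,0.2,0,0,0,0,0],[2.5,0.2,0,0,0,0,0],[3,0.2,0,0,0,0,0],[3.5,0.2,0,0,0,0,0],[4,0.2,0,0,0,0,0],[4.5,0.2,0,0,0,0,0],[5,0.2,0,0,0,0,0],[5.5,0.2,0,0,0,0,0],[6,0.2,0,0,0,0,0]]'; python3 -c "
from h import *
st()"
```

```text
time_s: 5.45
ee_pos: [590.6, -2.6, 50.4]
ee_rot: [0.774, 0.634, 0.0, 0.0]
force: [1.3, -4.6, 2.5]
grip_width: 0.5
grasp_force: 2.2
t 5.45 bed [  1.5 -42.1  50.4] F bed [ 2.2 -4.3  2.5] grip 0.5 j [-0.2  0.3  1.8 -0.   1.   0. ]
```

```bash
python3 -m handwheel '[[0.2,0,0.2,0,0,0,0],[0.4,0,0.2,0,0,0,0],[0.6,0,0.2,0,0,0,0],[0.8,0,0.2,0,0,0,0],[0.8,0,0.2,0,0,0,0]]'; python3 -c "
from h import *
st()"; python3 -m handwheel '[[0.2,0,0,0,0,0,0],[0.4,0,0,0,0,0,0],[0.4,0,0,0,0,0,0]]';python3 -c "
from h import *
st()"
```

```text
time_s: 5.95
ee_pos: [591.3, 4.5, 47.9]
ee_rot: [0.773, 0.634, -0.001, -0.0]
force: [-0.9, -5.5, -0.8]
grip_width: 0.4
grasp_force: 3.2
t 5.95 bed [  0.8 -35.1  47.9] F bed [ 0.2 -5.6 -0.8] grip 0.4 j [-0.2  0.3  1.8 -0.   1.   0. ]
time_s: 6.25
ee_pos: [591.4, 4.7, 47.9]
ee_rot: [0.773, 0.634, -0.004, 0.002]
force: [-5.0, -21.5, 2.2]
grip_width: 0.4
grasp_force: 10.6
t 6.25 bed [  0.8 -34.8  47.9] F bed [ -0.6 -22.    2.2] grip 0.4 j [-0.2  0.3  1.8 -0.   1.   0. ]
```

The force jumped from 5 to 22 N with no further motion, so the carriage is seated at bed y ≈ 50. I'll hold briefly, retreat, rise, and go to the kickstand.

```bash
python3 -m handwheel '[[0,0,0,0,0,0,0],[0,0,0,0,0,0,0],[0,0,0,0,0,0,0],[-2.5,0,0,0,0,0,0],[-4,0,-3,0,0,0,0],[-4,0,-8,0,0,0,0],[-4,0,-13,0,0,0,0],[-4,0,-18,0,0,0,0],[-4,0,-23,0,0,0,0],[-4,0,-28,0,0,0,0],[-4,0,-32,0,0,0,0],[-4,0,-32,0,0,0,0]]'
python3 - <<'E'
from h import *
import numpy as np
robot.snapshot("top"); robot.snapshot("scene")
p=np.load("p.npy"); p[3]=50; np.save("p.npy",p)
P=parts(p)
for c in("top","scene"):
    im=robot.snapshot(c)[:,:,::-1]; big=cv2.resize(im,None,fx=4,fy=4,interpolation=cv2.INTER_CUBIC)
    for q in P.values(): cv2.polylines(big,[cv2.convexHull(((proj(c,q)+.5)*4).astype(np.int32))],True,(0,0,255),1)
    x,y=((280,150) if c=="top" else(215,125)); cv2.imwrite(f"pics/{c}_seat.png",big[y*4:y*4+(400 if c=="top" else 580),x*4:x*4+640])
st()
for z in(209,96): tgt([-z*np.sin(.3),50+34+55,62+z*np.cos(.3)],.3)
tgt([-80,139,360],.3)
E
```

```text
time_s: 7.45
ee_pos: [586.9, -29.6, 375.6]
ee_rot: [0.773, 0.634, 0.004, 0.004]
force: [-0.2, -1.2, -0.1]
grip_width: 0.2
grasp_force: 0.0
t 7.65 bed [  0.6 -69.9 365.8] F bed [ 0.  -0.3 -0.5] grip 0.5 j [-0.2  0.   1.6  0.   1.6 -0.1]
world [565.1 187.6 261.7] row cm [20.9 -6.1 10.5] deg [-17.5  -0.1   0.3]
world [597.8 180.9 153.7] row cm [20.9 -2.7 21.2] deg [-17.5  -0.1   0.3]
world [547.3 191.3 360. ] row cm [20.9 -8.   0.6] deg [-17.5  -0.1   0.3]
```

View pics/scene_seat.png

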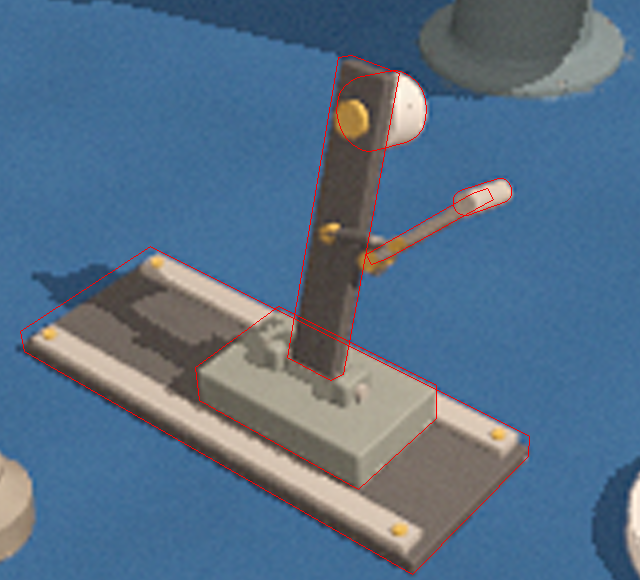

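The overlay at 50 mm sits on the carriage (corner at 360,485 in the crop), the frame still leans, and the kickstand is still up. Next I move above the kickstand, tilted with the post.

```bash
python3 -m handwheel '[[4.2,-1.6,0,-4,0,0,0],[8.4,-3.2,0,-8,0,0,0],[12.6,-4.8,0,-12,0,0,0],[16.8,-6.4,0,-16,0,0,0],[20.9,-8,0.5,-17.5,0,0,0],[20.9,-6.1,10.5,-17.5,0,0,0],[20.9,-6.1,10.5,-17.5,0,0,0],[20.9,-6.1,10.5,-17.5,0,0,0],[20.9,-6.1,10.5,-17.5,0,0,0]]'
python3 - <<'E'
from h import *
st()
for z in(209,96): tgt([-z*np.sin(.3),50+34+55,62+z*np.cos(.3)],.3)
E
```

```text
time_s: 8.55
ee_pos: [565.2, 186.4, 261.4]
ee_rot: [0.765, 0.627, 0.094, 0.116]
force: [-0.6, 1.1, 1.1]
grip_width: 0.7
grasp_force: 0.0
t 8.55 bed [-61.4 137.8 261.4] F bed [-0.8  0.9  1.1] grip 0.7 j [ 0.2 -0.1  1.8 -0.1  1.1  0.4]
world [565.1 187.6 261.7] row cm [ 0.1 -0.  -0. ] deg [0.1 0.  0.3]
world [597.8 180.9 153.7] row cm [ 0.1 -0.  11.3] deg [0.1 0.  0.3]
```

Now I push down along the post direction, about 1 cm per row.

```bash
python3 -m handwheel '[[0.1,0,1,0,0,0,0],[0.1,0,2,0,0,0,0],[0.1,0,3,0,0,0,0],[0.1,0,4,0,0,0,0],[0.1,0,5,0,0,0,0],[0.1,0,6,0,0,0,0]]'; python3 -c "
from h import *
st()"; python3 -m handwheel '[[0,0,1,0,0,0,0],[0,0,2,0,0,0,0],[0,0,3,0,0,0,0],[0,0,4,0,0,0,0],[0,0,5,0,0,0,0],[0,0,5.3,0,0,0,0],[0,0,5.3,0,0,0,0],[0,0,5.3,0,0,0,0]]'
python3 - <<'E'
from h import *
st()
im=robot.snapshot("scene")[:,:,::-1]; cv2.imwrite("pics/ks.png",cv2.resize(im[110:280,200:400],None,fx=3,fy=3))
robot.snapshot("top")
for c in("scene","top"): print(c,[(d["centre"],d["p"]) for d in robot.find_in("kickstand_foot",c)[:2]], *[proj(c,parts(np.load("p.npy"),.3,k)["foot"]).mean(0) for k in(0,1.05,2.1)])
E
```

```text
time_s: 9.15
ee_pos: [584.5, 184.0, 205.6]
ee_rot: [0.765, 0.626, 0.097, 0.118]
force: [0.4, 0.2, 1.8]
grip_width: 0.7
grasp_force: 0.7
t 9.15 bed [-42.  139.4 205.6] F bed [0.4 0.3 1.8] grip 0.7 j [ 0.2  0.   1.9 -0.1  1.   0.4]
time_s: 9.95
ee_pos: [600.0, 180.9, 156.0]
ee_rot: [0.765, 0.626, 0.097, 0.118]
force: [0.2, -0.1, 0.3]
grip_width: 0.4
grasp_force: 0.0
t 9.95 bed [-26.3 139.4 156. ] F bed [ 0.2 -0.1  0.3] grip 0.4 j [ 0.2  0.1  1.9 -0.1  0.9  0.4]
scene [([307.5, 210.5], 0.56)] [335.1 173.7] [335.8 211. ] [309.8 223.5]
top [([327.5, 186.6], 0.6)] [303.2 196.9] [296.2 187.2] [324.2 187.8]
```

View pics/ks.png

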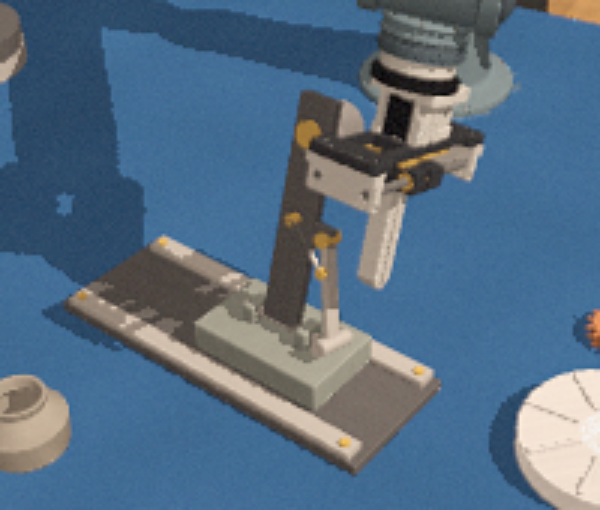

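The kickstand is down: its foot is beside the post's foot at (335,343) in the crop, and the measured position agrees with the 2.1 rad prediction. The carriage is still seated and the frame still leans. Now I withdraw and go to the front of the hub.

```bash
python3 -m handwheel '[[0,0,-5,0,0,0,0],[0,0,-10,0,0,0,0],[0,0,-15,0,0,0,0],[0,0,-20,0,0,0,0],[0,0,-22,0,0,0,0],[0,0,-22,0,0,0,0]]'
python3 - <<'E'
from h import *
st(); tgt([-145,50,365]); tgt([-145,50,255])
E
```

```text
time_s: 10.75
ee_pos: [535.8, 194.5, 371.0]
ee_rot: [0.764, 0.626, 0.1, 0.12]
force: [-0.0, 0.1, -0.2]
grip_width: 0.5
grasp_force: 0.0
t 10.75 bed [-91.9 139.8 371. ] F bed [-0.1  0.1 -0.2] grip 0.5 j [ 0.2 -0.2  1.8 -0.1  1.3  0.4]
world [465.7 117.2 365. ] row cm [-9.  -5.3 -1.1] deg [18.  -0.3  0.3]
world [465.7 117.2 255. ] row cm [-9.  -8.7  9.3] deg [18.  -0.3  0.3]
```

```bash
python3 -m handwheel '[[-3,-1.8,-0.4,6,0,0,0],[-6,-3.6,-0.8,12,0,0,0],[-9,-5.3,-1.1,18,-0.3,0.3,0],[-9,-5.3,-1.1,18,-0.3,0.3,0],[-9,-6.5,2.4,18,-0.3,0.3,0],[-9,-7.6,6,18,-0.3,0.3,0],[-9,-8.7,9.3,18,-0.3,0.3,0],[-9,-8.7,9.3,18,-0.3,0.3,0],[-9,-8.7,9.3,18,-0.3,0.3,0]]'
python3 - <<'E'
from h import *
st(); tgt([-110,50,255]); tgt([-54,50,255])
E
```

```text
time_s: 11.65
ee_pos: [463.2, 116.9, 250.2]
ee_rot: [0.775, 0.632, -0.005, -0.002]
force: [0.5, -0.7, 1.0]
grip_width: 0.4
grasp_force: 0.0
t 11.65 bed [-147.4   49.2  250.2] F bed [ 0.7 -0.6  1. ] grip 0.4 j [ 0.  -0.2  1.9 -0.   1.4  0.2]
world [499.9 110.1 255. ] row cm [ 0.1  3.7 -0.5] deg [-0.6  0.3 -0. ]
world [554.8  98.9 255. ] row cm [ 0.1  9.3 -0.6] deg [-0.6  0.3 -0. ]
```

```bash
python3 -m handwheel '[[0.1,1,-0.3,0,0,0,0],[0.1,2,-0.5,0,0,0,0],[0.1,2.7,-0.5,0,0,0,0],[0.1,3.3,-0.5,0,0,0,0],[0.1,3.9,-0.5,0,0,0,0],[0.1,4.5,-0.5,0,0,0,0],[0.1,5.1,-0.5,0,0,0,0],[0.1,5.7,-0.5,0,0,0,0],[0.1,6.3,-0.5,0,0,0,0],[0.1,6.9,-0.5,0,0,0,0],[0.1,7.5,-0.5,0,0,0,0],[0.1,8,-0.5,0,0,0,0]]'; python3 -c "
from h import *
st()"
```

```text
time_s: 12.85
ee_pos: [542.4, 101.1, 254.9]
ee_rot: [0.775, 0.631, -0.004, -0.002]
force: [-2.8, 1.2, 2.8]
grip_width: 0.7
grasp_force: 1.7
t 12.85 bed [-66.5  49.7 254.9] F bed [-3.   0.6  2.8] grip 0.7 j [-0.  -0.   1.8 -0.   1.4  0.2]
```

```bash
python3 -m handwheel '[[0,0.3,0,0,0,0,0],[0,0.6,0,0,0,0,0],[0,0.9,0,0,0,0,0],[0,1.1,0,0,0,0,0],[0,1.1,0,0,0,0,0]]'; python3 -c "
from h import *
st()"; python3 -m handwheel '[[0,0.2,0,0,0,0,0],[0,0.3,0,0,0,0,0],[0,0.3,0,0,0,0,0]]'; python3 -c "
from h import *
st()"
```

```text
time_s: 13.35
ee_pos: [552.8, 99.0, 254.8]
ee_rot: [0.775, 0.631, -0.004, -0.002]
force: [-2.1, 0.1, 2.3]
grip_width: 0.6
grasp_force: 1.4
t 13.35 bed [-56.   49.7 254.8] F bed [-2.1 -0.3  2.3] grip 0.6 j [-0.   0.   1.8 -0.   1.4  0.2]
time_s: 13.65
ee_pos: [554.5, 98.6, 255.0]
ee_rot: [0.775, 0.632, -0.006, -0.003]
force: [-7.8, 1.2, 5.1]
grip_width: 0.8
grasp_force: 4.2
t 13.65 bed [-54.2  49.7 255. ] F bed [-7.9 -0.4  5.1] grip 0.8 j [-0.   0.   1.7 -0.   1.4  0.2]
```

```bash
python3 -m handwheel '[[0,0.2,0,0,0,0,0],[0,0.2,0,0,0,0,0],[0,0.2,0,0,0,0,0],[0,0.2,0,0,0,0,0],[0,0.2,0,0,0,0,0],[0,0.2,0,0,0,0,0]]'
python3 - <<'E'
from h import *
st(); P=parts(np.load("p.npy"),0.,2.1)
im=robot.snapshot("scene")[:,:,::-1]; big=cv2.resize(im,None,fx=4,fy=4,interpolation=cv2.INTER_CUBIC)
for q in P.values(): cv2.polylines(big,[cv2.convexHull(((proj("scene",q)+.5)*4).astype(np.int32))],True,(0,0,255),1)
cv2.imwrite("pics/up.png",big[480:1060,860:1500]); st()
E
```

```text
time_s: 14.25
ee_pos: [555.4, 98.5, 255.1]
ee_rot: [0.775, 0.632, -0.007, -0.004]
force: [-14.2, 1.8, 9.6]
grip_width: 0.5
grasp_force: 6.9
t 14.25 bed [-53.4  49.7 255.1] F bed [-14.3  -1.1   9.6] grip 0.5 j [-0.   0.   1.7 -0.   1.4  0.2]
t 14.3 bed [-53.4  49.8 255.1] F bed [-13.1  -1.9   8.2] grip 0.4 j [-0.   0.   1.7 -0.   1.4  0.2]
```

View pics/up.png

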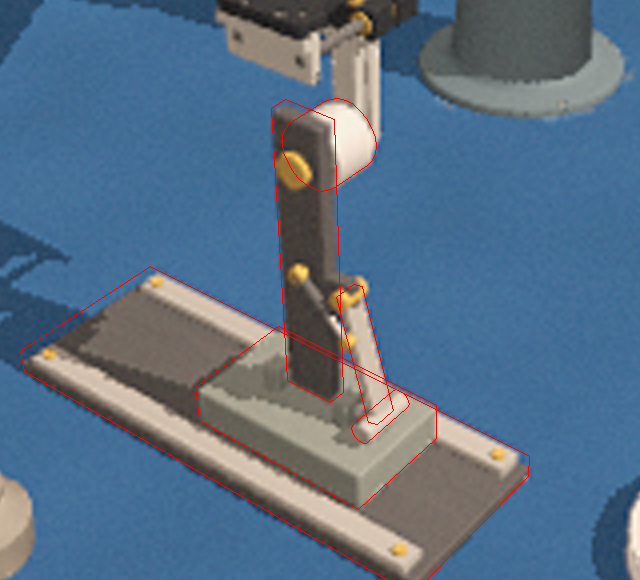

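```bash
python3 -m handwheel '[[0,0.1,0,0,0,0,0],[0,0.2,0,0,0,0,0],[0,0.2,0,0,0,0,0],[0,0.2,0,0,0,0,0]]'; python3 -c "
from h import *
st()"
```

```text
time_s: 14.7
ee_pos: [556.2, 98.3, 255.3]
ee_rot: [0.775, 0.632, -0.008, -0.005]
force: [-19.5, 2.4, 11.7]
grip_width: 0.5
grasp_force: 9.8
t 14.7 bed [-52.6  49.7 255.3] F bed [-19.6  -1.6  11.7] grip 0.5 j [-0.   0.   1.7 -0.   1.4  0.2]
```

The force climbs steadily to about 20 N with almost no travel, so the frame is on its stop. The picture shows the post on the upright overlay, the kickstand down and the carriage seated, so I'm handing in.

```bash
python3 -c "
from rig import robot
print(robot.close_job())"
```

```text
the job is handed in; nothing more can be done
None
```

The job is handed in, with no verdict returned: the carriage is seated against its hidden stop, the kickstand is down, and the frame is held upright on its stop with about 20 N; no move touched the pot, sprocket wheel or reel.

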